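Brace the paste jar and unscrew its tight cap

TASK

Open the jar of binding paste for the next padding job: first stand the square jar, upright and fully down on the worktop, in the three-walled metal bracket so that it cannot turn, then twist its tight metal cap anticlockwise (seen from above) until the thread lets go and lift it straight up. Finish while still holding the cap: gripped in the fingers, level, a couple of centimetres clear above the jar's mouth, with the jar still standing braced in the bracket. Do not tip the jar over, and leave the carton, hole punch, mug and scissors where they are.

Things in the scene. Friction and masses are not known exactly. Their poses are not given: they have to be found in the camera images.
- jar: white plastic jar, loose, about 0.4 kg: square body 62 x 62 mm, 58 mm high, the same after each quarter turn, with a round neck on top. The cap is screwed on it; the closed jar is 92 mm high and can be lifted by its cap. Origin at the centre of the underside, z up, x and y square to the flat sides. Unbraced, it turns along with the cap.
- cap: ribbed aluminium cap, a separate body, diameter 56 mm, 26 mm high, 45 g. Origin at the centre of its lower rim, z up; screwed on, its rim is 66 mm above the jar's underside, 8 mm above the square body. Tight: 0.3 to 0.5 N m to turn. Anticlockwise it rises 1 mm, comes free after 107 degrees (popping up 2 mm) and meets a stop at 155; between these two it lifts straight off.
- cap_lug (a point): point on the cap's lower rim, 28 mm from its axis along the cap's x axis (above an inner lug). At the start the cap's x is parallel to the jar's x; anticlockwise turning carries the point toward the jar's +y. A springy seal (20 N) presses the lugs up under the thread. The cap stays where it is left, so it may be turned in several grasps; clockwise it is blocked.
- jar_mouth (a point): centre of the jar's mouth, on its axis, 89 mm above its underside: the top of the rubber seal when the cap is off.
- bracket: fixed bare steel bracket: three walls 10 mm thick, 34 mm high, with sloping lead-in lips to 42 mm. Walls at +y, -y and +x; the -x side is open. Bay 67 mm wide in y, 33 mm from origin to the +x wall; its floor is the worktop. Origin mid-bay on the worktop, where the jar's origin belongs, sides parallel, 2.5 mm play a side; lower it in from above or slide it in.
- carton: small brown kraft carton standing closed, 100 x 60 x 90 mm; a bystander. Origin at the centre of its underside, x along its 100 mm.
- hole_punch: black two-hole punch, 128 x 151 x 69 mm; a bystander. Origin at the centre of its underside.
- mug: dotted mug, 92 mm across, 127 mm with the handle, 93 mm high; a bystander. Origin at the centre of that footprint, on the underside, handle toward its -y.
- scissors: pair of scissors lying flat, 109 x 190 x 11 mm; a bystander. Origin at the centre of its underside, y along its length.

How it is judged:
By the outcome, as a careful person would: the job done as asked, in the order asked, and still so for the second after the job is handed in, while the arm keeps its last pose, push and grip.
It also fails if it takes over 56 s, if anything falls off the work surface, if the arm or the gripper's body presses on something with over 40 N, if the wrist force passes 120 N, or if a joint passes its speed limit or range.

ROBOT

A 6-joint arm with a two-finger parallel gripper is mounted at the origin on a cart in front of the work surface, level with it; the furniture and walls round the work are solid. World frame = base frame: x ahead of the robot, y to its left, z up, the work surface at z = 0. Lengths are in m, angles in rad, forces in N, time in s.
With the tool pointing down it reaches from about 0.425 to 0.95 m from the base axis. Payload 3.5 kg.
Tool frame: the origin (TCP) lies at the very end of the fingers, on their centre line; the grasp point (between the pads) lies ctrl.tcp_to_grasp behind it (ctrl.tcp_to_grasp is the distance from the TCP to the grasp point, in m); z points along the fingers, y is the line along which they close (so a half turn about z gives the same grasp; the last joint's range is limited). The gripper opens to 85 mm and grips with 20 to 120 N. Pads are 22 mm wide; open, the fingers measure 114 mm over their backs; the gripper's body (76 mm by 85 mm) begins 54 mm behind the grasp point. The pads swing forward as they close: fully open they stand 13 mm farther back than shut.
Start: joints at [-1.498, 0.286, 1.577, -0, 1.279, -0.15], TCP at [0.149, -0.658, 0.231] pointing down, gripper open.
Joint ranges: [-2.77, 2.77], [-0.9, 2.22], [0.21, 2.48], [-1.53, 4.67], [0.24, 2.81], [-2.84, 2.84]. Speed limits (rad/s): [2.79, 2.79, 3.14, 3.14, 3.14, 3.14].

INTERFACE

Orientations are given as a unit quaternion [x, y, z, w].
In Python, from plant import ctrl gives the robot as it stands.
- The arm moves only by the shell command python3 -m inch 'ROWS' [FORCE]. ROWS is JSON, a list of rows, each an object with "slide": the shift along the tool's x, y, z in cm, a list of three; "turn": the turn about the tool's z in rad; "grip": the finger opening in cm, from 0 to 8.54. A call has 1 to 20 rows; each row is the pose to reach, as a shift and turn from the pose commanded when the call began, along the tool's axes at that moment; what a row does not reach only later rows make up. A row lasts 1/10 s, in which the tool goes at most 50 mm and 8.59 degrees, less where a joint would pass 70% of its speed; a pose out of reach is approached as far as the arm can. A call with a gripper value outside its range is refused whole. The fingers move at their own pace and stop on an object; FORCE is the grip in N (left out, the last holds). Time passes only in rows, so rows that repeat a pose let the fingers close. It gives the time, the measured TCP pose, the force, the opening and the grip force at its end, in the units of the state.
- ctrl.get_state(): the state, without advancing time (a new reading comes with each control period).
- ctrl.read_camera(name): name is "scene" or "top" or "wrist"; returns (picture, depth): 420x560x3 uint8, red, green, blue; 420x560 float32, m along the optical axis (not along the pixel's ray), 0 where there is no reading.
- ctrl.camera_info(name): a dict with "K" (3x3 intrinsics, pixels), "camera_from_world" (4x4, takes a point from world to camera coordinates); the wrist camera has in their place "T_tool_cam" (4x4, takes a point from camera to tool coordinates, whose origin is the TCP and whose axes are the flange's). Camera axes: x right, y down, z forward; pixel columns grow to the right and rows downward; lengths in m; the calibration is good to about 2 mm. A picture is of the moment at which its call begins: read the wrist's pose just before it. camera_info takes no time and is no camera call.
- ctrl.sign_off(): hands the job in; it is judged then, once.
The state is a dict: "time": time; "qpos": joint angles; "dq": joint speeds; "joint_efforts": joint torques, N m; "eef_pos": TCP position; "tcp_rot": TCP orientation; "contact_force": force on the tool from outside, world axes, zero at the start; "wrist_torque": the same for the moment, N m; "opening": opening from 0.0 (shut) to 1.0 (fully open); "finger_force": force on a finger pad.
Only numpy, scipy, OpenCV 4.12 (cv2) and the standard library are available. Lean on these libraries where they do the work, as an engineer would, in place of code of your own. Each camera call takes 0.05 s, during which the arm holds its last target. There are 200 camera calls.

## Working session

There is one attempt and no reset: what is moved stays moved. The work goes in short steps, Python scripts to look and compute and a shell command to move; the robot and the scene stay as the last step left them, time stands still between calls to the robot, and variables do not carry over. Pictures are saved under pics/ and viewed, at most 13 in all, crops included, and the job is handed in when it is done.

```bash
mkdir -p pics; ls; python3 - <<'E'
from plant import ctrl
import cv2,numpy as np
print(ctrl.get_state(), ctrl.tcp_to_grasp)
ims=[]
for n in ("scene","top"):
    im,d=ctrl.read_camera(n); np.savez(f"{n}0.npz",im=im,d=d)
    cv2.imwrite(f"pics/{n}0.png",im[:,:,::-1]); i=ctrl.camera_info(n); print(n,i["K"],i["camera_from_world"],(d>0).mean())
print(ctrl.camera_info("wrist"))
E
```

```text
pics
{'time': 0.0, 'qpos': array([-1.49796579e+00,  2.87198486e-01,  1.57818445e+00, -8.10675635e-06,
        1.27864976e+00, -1.50000705e-01]), 'dq': array([-0.0005916 ,  0.00034641,  0.00030248,  0.00139011, -0.00013115,
        0.00133356]), 'joint_efforts': array([-1.51256780e-03, -4.05988848e+01, -2.92626446e+01, -2.44339353e-04,
        5.88604657e-03,  5.51477839e-06]), 'eef_pos': array([ 0.14914639, -0.65762622,  0.22992129]), 'tcp_rot': array([ 9.93798827e-01,  1.11186340e-01,  4.31855552e-05, -1.21926100e-03]), 'contact_force': array([-0.01858949,  0.14926841, -0.24507561]), 'wrist_torque': array([ 0.0120028 ,  0.00817824, -0.00297154]), 'finger_force': 0.0, 'opening': 0.9986342896326588} 0.0187
scene [[431.74869834   0.         279.42079037]
 [  0.         431.74869834 203.71396624]
 [  0.           0.           1.        ]] [[-0.51446876 -0.85750334 -0.00314907  0.4355016 ]
 [-0.54270846  0.32844292 -0.77304125  0.34020059]
 [ 0.66391974 -0.39599655 -0.63434794  0.74083168]
 [ 0.          0.          0.          1.        ]] 0.9959141156462585
top [[445.89796706   0.         280.15180788]
 [  0.         445.89796706 209.76871036]
 [  0.           0.           1.        ]] [[ 0.02790416 -0.99959065  0.0063164   0.13303121]
 [-0.99281619 -0.02844943 -0.11621805  0.59497821]
 [ 0.11635017 -0.00302806 -0.99320364  1.30336179]
 [ 0.          0.          0.          1.        ]] 0.995969387755102
{'K': array([[325.15296866,   0.        , 277.3718585 ],
       [  0.        , 325.15296866, 210.19075415],
       [  0.        ,   0.        ,   1.        ]]), 'T_tool_cam': array([[-7.37443142e-04, -9.49660997e-01, -3.13278545e-01,
         8.04861043e-02],
       [ 9.99999499e-01, -9.12420853e-04,  4.11926469e-04,
        -4.63766850e-04],
       [-6.77032379e-04, -3.13278084e-01,  9.49661194e-01,
        -1.42635938e-01],
       [ 0.00000000e+00,  0.00000000e+00,  0.00000000e+00,
         1.00000000e+00]])}
```

View pics/scene0.png

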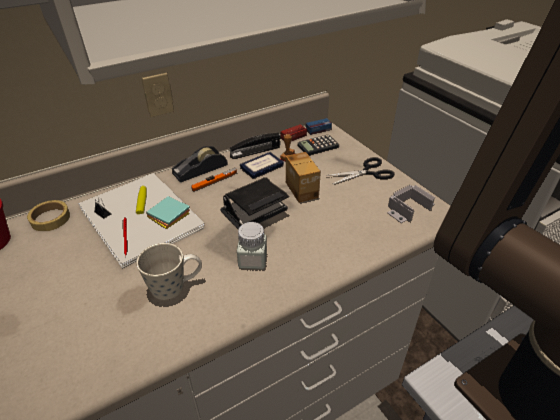

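View pics/top0.png

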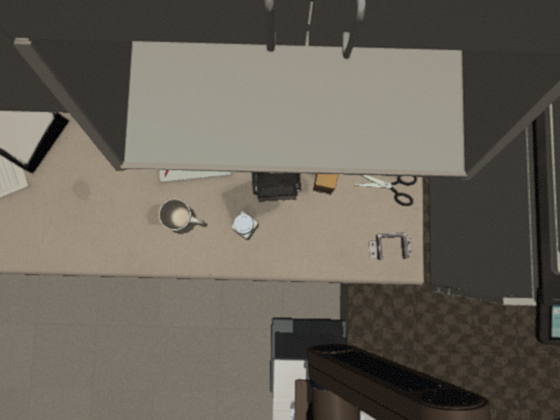

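The scene view shows the jar at about (251,245), mug (165,273), punch (257,203), carton (303,177) and bracket (411,203), which opens toward the robot. In the top view the jar is at (244,224) and the bracket at (391,245). Next I'll measure the jar and bracket from the depth clouds.

```bash
cat > h.py <<'E'
import numpy as np, cv2
from plant import ctrl
from scipy.spatial.transform import Rotation as R
def cloud(name,d,Twc=None):
    i=ctrl.camera_info(name);K=i["K"]
    v,u=np.indices(d.shape); P=np.stack([(u-K[0,2])/K[0,0]*d,(v-K[1,2])/K[1,1]*d,d,np.ones_like(d)],-1)
    if Twc is None: Twc=np.linalg.inv(i["camera_from_world"])
    P=(P@Twc.T)[...,:3]; P[d<=0]=np.nan; return P
def wrist():
    s=ctrl.get_state(); im,d=ctrl.read_camera("wrist")
    T=np.eye(4);T[:3,:3]=R.from_quat(s["tcp_rot"]).as_matrix();T[:3,3]=s["eef_pos"]
    return im,d,cloud("wrist",d,T@ctrl.camera_info("wrist")["T_tool_cam"]),s
def rect(p): 
    r=cv2.minAreaRect((p[:,:2]*1000).astype(np.float32)); return np.round(r[0],1),np.round(r[1],1),round(r[2],1)
E
python3 - <<'E'
from h import *
for n in("scene","top"):
    z=np.load(n+"0.npz");P=cloud(n,z["d"])
    m=np.isfinite(P[...,2])
    def reg(u0,u1,v0,v1,z0,z1):
        q=P[v0:v1,u0:u1].reshape(-1,3); return q[(q[:,2]>z0)&(q[:,2]<z1)]
    J,B=((230,275,215,275),(380,440,175,225)) if n=="scene" else ((225,265,205,245),(360,420,225,265))
    t=reg(*J,-.02,.02);print(n,"table z",np.median(t[:,2]),"jar ztop",np.nanmax(P[J[2]:J[3],J[0]:J[1],2]))
    print("cap",rect(reg(*J,.085,.1)),"body",rect(reg(*J,.03,.062)), "all",rect(reg(*J,.02,.11)))
    b=reg(*B,.02,.06);print("br",rect(b),len(b),b[:,2].max(),rect(reg(*B,.008,.06)))
E
```

```text
scene table z 0.001934237146738793 jar ztop 0.09814407531928582
cap (array([540.8, 256.6]), array([54.9, 58. ]), 59.1) body (array([564.2, 240.3]), array([ 61.8, 121.6]), 56.0) all (array([589.9, 234.5]), array([ 69.5, 176.4]), 66.3)
br (array([ 491.8, -187.2]), array([76.6, 90.1]), 4.4) 575 0.04542561264186573 (array([ 542.3, -183.5]), array([111. , 187.8]), 86.5)
top table z 0.00023226161405420775 jar ztop 0.10153764480252359
cap (array([542. , 253.8]), array([54.6, 54.7]), 89.8) body (array([542.9, 253.7]), array([62. , 61.9]), 56.2) all (array([542.9, 253.6]), array([62.1, 61.9]), 56.2)
br (array([ 494.8, -188.4]), array([74.7, 88.1]), 4.2) 310 0.04751775940786929 (array([ 502.5, -187.4]), array([111. , 163.8]), 15.2)
```

```bash
cat >> h.py <<'E'
def go(x,y,z,yaw,cur=None):
    s=ctrl.get_state(); M=R.from_quat(s["tcp_rot"]).as_matrix(); y0=np.arctan2(M[1,0],M[0,0])
    print("slide cm",np.round(M.T@(np.array([x,y,z])-s["eef_pos"])*100,2),"turn",round(-(yaw-y0),3),"now",np.round(s["eef_pos"],4),"yaw",round(y0,3),"tilt",np.round(M[:2,2],4),"q6",round(s["qpos"][5],2),"t",round(s["time"],2))
E
python3 - <<'E'
from h import *
P=cloud("scene",np.load("scene0.npz")["d"]); 
for u,v in((250,60),(300,8),(120,70),(420,8)): print(P[v,u])
z=np.load("top0.npz");P=cloud("top",z["d"])
for u,v in((250,120),(140,160),(450,160)): print(P[v,u])
q=P[165:215,245:340].reshape(-1,3);q=q[(q[:,2]>.03)&(q[:,2]<.12)];print(q[:,:2].min(0),q[:,2].max())
go(.56,-.2,.23,.165); go(.49,-.19,.2,.165)
E
```

```text
[ 1.02193074 -0.00636828  0.26090087]
[0.73591908 0.01319514 0.47150932]
[0.61909451 0.43063552 0.46371614]
[ 0.61722088 -0.22236345  0.46548651]
[0.7244293  0.21849498 0.4705271 ]
[0.63409555 0.43991139 0.46893402]
[ 0.65263274 -0.19393939  0.46930227]
[ 0.56872685 -0.01456918] 0.09812726443796582
slide cm [ 50.19 -35.56   0.1 ] turn 0.058 now [ 0.1491 -0.6577  0.2301] yaw 0.223 tilt [-0.0002  0.0022] q6 -0.15 t 0.1
slide cm [ 43.58 -38.07   3.1 ] turn 0.058 now [ 0.1491 -0.6577  0.2301] yaw 0.223 tilt [-0.0002  0.0022] q6 -0.15 t 0.1
```

```bash
python3 - <<'E'
from h import *
P=cloud("top",np.load("top0.npz")["d"])
for v in range(200,320,15): print(v,[tuple(np.round(P[v,u],2)) for u in range(420,550,25)])
E
```

```text
200 [(np.float64(0.64), np.float64(-0.28), np.float64(-0.0)), (np.float64(0.73), np.float64(-0.59), np.float64(-0.61)), (np.float64(0.7), np.float64(-0.59), np.float64(-0.35)), (np.float64(0.67), np.float64(-0.59), np.float64(-0.15)), (np.float64(0.65), np.float64(-0.59), np.float64(0.01)), (np.float64(0.63), np.float64(-0.6), np.float64(0.11))]
215 [(np.float64(0.59), np.float64(-0.28), np.float64(-0.0)), (np.float64(0.66), np.float64(-0.59), np.float64(-0.61)), (np.float64(0.64), np.float64(-0.59), np.float64(-0.35)), (np.float64(0.62), np.float64(-0.59), np.float64(-0.15)), (np.float64(0.6), np.float64(-0.59), np.float64(0.01)), (np.float64(0.59), np.float64(-0.61), np.float64(0.1))]
230 [(np.float64(0.54), np.float64(-0.28), np.float64(0.0)), (np.float64(0.6), np.float64(-0.59), np.float64(-0.62)), (np.float64(0.58), np.float64(-0.59), np.float64(-0.36)), (np.float64(0.56), np.float64(-0.59), np.float64(-0.16)), (np.float64(0.55), np.float64(-0.59), np.float64(0.0)), (np.float64(0.55), np.float64(-0.6), np.float64(0.11))]
245 [(np.float64(0.5), np.float64(-0.28), np.float64(0.0))
[... 983 characters left out ...]
))]
290 [(np.float64(0.32), np.float64(-0.57), np.float64(-0.9)), (np.float64(0.33), np.float64(-0.59), np.float64(-0.64)), (np.float64(0.34), np.float64(-0.62), np.float64(-0.45)), (np.float64(0.36), np.float64(-0.59), np.float64(-0.17)), (np.float64(0.37), np.float64(-0.59), np.float64(-0.01)), (np.float64(0.38), np.float64(-0.59), np.float64(0.11))]
305 [(np.float64(0.24), np.float64(-0.56), np.float64(-0.9)), (np.float64(0.25), np.float64(-0.69), np.float64(-0.9)), (np.float64(0.25), np.float64(-0.81), np.float64(-0.9)), (np.float64(0.25), np.float64(-0.94), np.float64(-0.91)), (np.float64(0.26), np.float64(-1.07), np.float64(-0.9)), (np.float64(0.34), np.float64(-0.6), np.float64(0.1))]
```

```bash
python3 -m inch '[{"slide":[10,-8.7,0.8],"turn":0.02,"grip":8.5},{"slide":[18,-15.7,1.5],"turn":0.03,"grip":8.5},{"slide":[26,-22.7,2],"turn":0.05,"grip":8.5},{"slide":[34,-30,2.5],"turn":0.058,"grip":8.5},{"slide":[43.5,-38,3],"turn":0.058,"grip":8.5},{"slide":[43.5,-38,3],"turn":0.058,"grip":8.5},{"slide":[43.5,-38,3],"turn":0.058,"grip":8.5},{"slide":[43.5,-38,3],"turn":0.058,"grip":8.5},{"slide":[43.5,-38,3],"turn":0.058,"grip":8.5},{"slide":[43.5,-38,3],"turn":0.058,"grip":8.5},{"slide":[43.5,-38,3],"turn":0.058,"grip":8.5},{"slide":[43.5,-38,3],"turn":0.058,"grip":8.5},{"slide":[43.5,-38,3],"turn":0.058,"grip":8.5},{"slide":[43.5,-38,3],"turn":0.058,"grip":8.5},{"slide":[43.5,-38,3],"turn":0.058,"grip":8.5},{"slide":[43.5,-38,3],"turn":0.058,"grip":8.5},{"slide":[43.5,-38,3],"turn":0.058,"grip":8.5}]'
python3 - <<'E'
from h import *
im,d,P,s=wrist(); cv2.imwrite("pics/w1.png",im[:,:,::-1]); np.savez("w1.npz",im=im,P=P)
c=np.array([.49,-.188]); q=P.reshape(-1,3); q=q[np.isfinite(q[:,0])]; q=q[np.linalg.norm(q[:,:2]-c,axis=1)<.075]
print("table",np.median(q[q[:,2]<.012,2]))
for a,b in((.036,.05),(.015,.05),(.01,.033)):
    w=q[(q[:,2]>a)&(q[:,2]<b)]; print(a,b,len(w),rect(w))
go(.542,.254,.2,-.5)
E
```

```text
time: 1.8
eef_pos: [0.489, -0.1926, 0.2014]
tcp_rot: [0.997, 0.081, 0.0, 0.0]
contact_force: [-0.0, 0.2, 0.4]
opening: 0.995
finger_force: 0.0
table 0.0002803462985251637
0.036 0.05 1583 (array([ 492.5, -186.4]), array([75.7, 85.7]), 3.6)
0.015 0.05 2765 (array([ 493. , -185.9]), array([76.8, 86.7]), 3.7)
0.01 0.033 572 (array([ 494.1, -186. ]), array([74.2, 86.7]), 4.1)
slide cm [ 12.48 -43.19   0.14] turn 0.663 now [ 0.489  -0.1924  0.2014] yaw 0.163 tilt [ 0.0001 -0.0001] q6 0.84 t 1.85
```

View pics/w1.png

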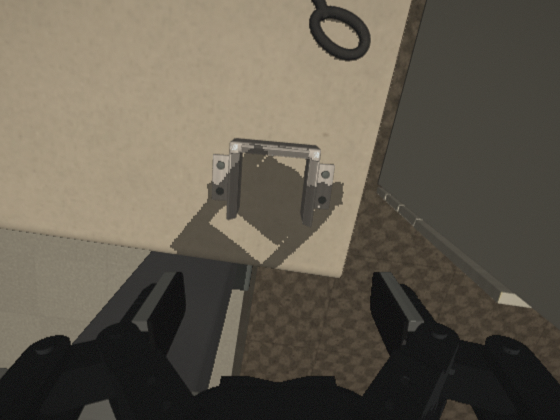

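The wrist view shows the bracket with its +x wall along row 145 (columns 232–320) and side walls down to row 218. It is open toward the robot, and the bay is empty. Cloud: yaw about 3.8°, origin near (0.488,-0.187). Next, the jar.

```bash
python3 -m inch '[{"slide":[12.5,-43.2,2],"turn":0.663,"grip":8.5},{"slide":[12.5,-43.2,2],"turn":0.663,"grip":8.5},{"slide":[12.5,-43.2,2],"turn":0.663,"grip":8.5},{"slide":[12.5,-43.2,2],"turn":0.663,"grip":8.5},{"slide":[12.5,-43.2,2],"turn":0.663,"grip":8.5},{"slide":[12.5,-43.2,2],"turn":0.663,"grip":8.5},{"slide":[12.5,-43.2,2],"turn":0.663,"grip":8.5},{"slide":[12.5,-43.2,2],"turn":0.663,"grip":8.5},{"slide":[12.5,-43.2,2],"turn":0.663,"grip":8.5},{"slide":[12.5,-43.2,2],"turn":0.663,"grip":8.5},{"slide":[12.5,-43.2,2],"turn":0.663,"grip":8.5},{"slide":[12.5,-43.2,2],"turn":0.663,"grip":8.5},{"slide":[12.5,-43.2,2],"turn":0.663,"grip":8.5},{"slide":[12.5,-43.2,2],"turn":0.663,"grip":8.5}]'
python3 - <<'E'
from h import *
im,d,P,s=wrist(); cv2.imwrite("pics/w2.png",im[:,:,::-1]); np.savez("w2.npz",im=im,P=P)
c=np.array([.542,.254]); q=P.reshape(-1,3); q=q[np.isfinite(q[:,0])]
r=np.linalg.norm(q[:,:2]-c,axis=1)
for a,b,rr in((.086,.1,.045),(.03,.061,.06),(.05,.061,.06)):
    w=q[(q[:,2]>a)&(q[:,2]<b)&(r<rr)]; print(a,b,len(w),rect(w),cv2.minEnclosingCircle((w[:,:2]*1000).astype(np.float32)),np.median(w[:,2]))
w=q[(q[:,2]>.02)&(q[:,2]<.12)&(r<.11)&(r>.05)];print(len(w), w[:,:2].min(0) if len(w) else 0,w[:,2].max())
go(.542,.254,.06,-.5)
E
```

```text
time: 3.25
eef_pos: [0.5421, 0.2537, 0.1815]
tcp_rot: [0.969, -0.248, 0.0, 0.0]
contact_force: [-0.2, 0.6, -0.5]
opening: 0.995
finger_force: 0.0
0.086 0.1 4148 (array([542.9, 256.9]), array([56.2, 55.9]), 61.0) ((542.5482788085938, 257.06109619140625), 28.766101837158203) 0.09300946384533758
0.03 0.061 1398 (array([543.8, 256.1]), array([62., 60.]), 56.9) ((544.1044921875, 256.7135925292969), 40.623165130615234) 0.056358462187683867
0.05 0.061 1132 (array([543.7, 256.2]), array([62. , 59.7]), 56.9) ((544.1044921875, 256.7135925292969), 40.623165130615234) 0.05691093774617351
1236 [0.62160042 0.18281437] 0.07023994127084487
slide cm [-2.000e-02 -1.000e-02  1.215e+01] turn -0.0 now [0.5421 0.2538 0.1815] yaw -0.5 tilt [ 0.0002 -0.0001] q6 2.34 t 3.3
```

View pics/w2.png

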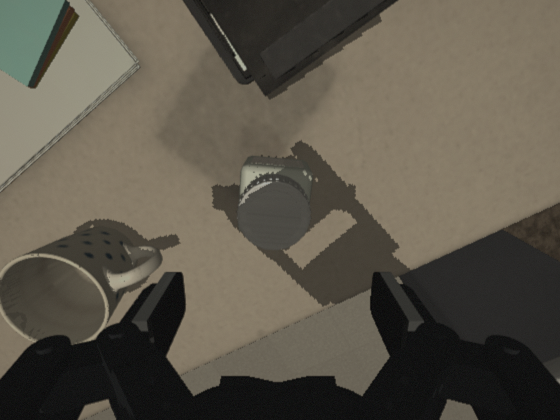

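The wrist view shows the jar cap centred at about (275,212), the mug handle at (150,268) and the punch at (300,60). Before descending I'll check the finger clearance to the handle.

```bash
python3 - <<'E'
from h import *
s=ctrl.get_state();M=R.from_quat(s["tcp_rot"]).as_matrix()
P=np.load("w2.npz")["P"].reshape(-1,3); P=P[np.isfinite(P[:,0])&(P[:,2]>.03)&(P[:,2]<.115)]
t=(P-np.array([.5425,.256,0]))@M
f=(abs(t[:,0])<.035)&(abs(t[:,1])>.045)&(abs(t[:,1])<.09);print(f.sum(),np.round(t[f].min(0),3) if f.any() else "")
f=(t[:,1]<-.05)&(t[:,1]>-.13);print("mug near",np.round(t[f][t[f][:,1].argmax()],3))
go(.5425,.256,.063,-.5)
E
```

```text
0 
mug near [ 0.141 -0.05  -0.036]
slide cm [-0.07 -0.21 11.85] turn -0.0 now [0.5421 0.2538 0.1815] yaw -0.5 tilt [ 0.0002 -0.0001] q6 2.34 t 3.3
```

```bash
python3 -m inch '[{"slide":[-0.1,-0.2,5],"turn":0,"grip":8.5},{"slide":[-0.1,-0.2,9],"turn":0,"grip":8.5},{"slide":[-0.1,-0.2,10.5],"turn":0,"grip":8.5},{"slide":[-0.1,-0.2,11.5],"turn":0,"grip":8.5},{"slide":[-0.1,-0.2,11.8],"turn":0,"grip":8.5},{"slide":[-0.1,-0.2,11.8],"turn":0,"grip":8.5},{"slide":[-0.1,-0.2,11.8],"turn":0,"grip":5},{"slide":[-0.1,-0.2,11.8],"turn":0,"grip":5},{"slide":[-0.1,-0.2,11.8],"turn":0,"grip":5},{"slide":[-0.1,-0.2,11.8],"turn":0,"grip":5},{"slide":[-0.1,-0.2,11.8],"turn":0,"grip":5},{"slide":[-0.1,-0.2,11.8],"turn":0,"grip":5},{"slide":[-0.1,-0.2,11.8],"turn":0,"grip":5}]' 60
python3 - <<'E'
from h import *
s=ctrl.get_state();print(s["wrist_torque"],s["opening"]*8.54)
go(.5425,.256,.16,-.5)
E
```

```text
time: 4.6
eef_pos: [0.5428, 0.2572, 0.0653]
tcp_rot: [0.969, -0.247, 0.001, -0.0]
contact_force: [-1.7, -2.0, 5.9]
opening: 0.641
finger_force: 62.2
[-0.38104182  0.31480797 -0.0482313 ] 5.477141175839117
slide cm [ 0.05  0.12 -9.47] turn 0.002 now [0.5428 0.2572 0.0653] yaw -0.498 tilt [ 0.0018 -0.0002] q6 2.34 t 4.6
```

```bash
python3 -m inch '[{"slide":[0,0,-1],"turn":0,"grip":5},{"slide":[0,0,-3],"turn":0,"grip":5},{"slide":[0,0,-6],"turn":0,"grip":5},{"slide":[0,0,-9.5],"turn":0,"grip":5},{"slide":[0,0,-9.5],"turn":0,"grip":5},{"slide":[0,0,-9.5],"turn":0,"grip":5}]'
python3 - <<'E'
from h import *
go(.488,-.187,.16,np.radians(3.8-56.6)-.5+np.pi/2)
go(.488,-.187,.16,.163)
im,d=ctrl.read_camera("scene");P=cloud("scene",d);cv2.imwrite("pics/s3.png",im[150:350,150:450,::-1])
E
```

```text
time: 5.2
eef_pos: [0.5417, 0.2573, 0.1579]
tcp_rot: [0.969, -0.246, 0.0, -0.0]
contact_force: [0.2, -1.4, -5.0]
opening: 0.638
finger_force: 64.5
slide cm [16.51 41.6  -0.22] turn -0.647 now [0.5417 0.2573 0.1579] yaw -0.498 tilt [0.0002 0.0002] q6 2.34 t 5.2
slide cm [16.51 41.6  -0.22] turn -0.661 now [0.5417 0.2573 0.1579] yaw -0.498 tilt [0.0002 0.0002] q6 2.34 t 5.2
```

View pics/s3.png

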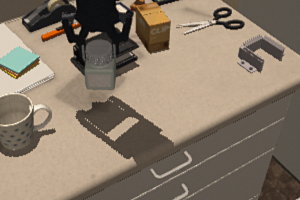

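The crop shows the jar held level by its cap at about (98,75), clear of the punch. Next I'll carry it over the bracket.

```bash
python3 -m inch '[{"slide":[4,10.4,0],"turn":-0.15,"grip":5},{"slide":[8,20.8,0],"turn":-0.3,"grip":5},{"slide":[12,31,0],"turn":-0.45,"grip":5},{"slide":[15,38,0],"turn":-0.6,"grip":5},{"slide":[16.5,41.6,0],"turn":-0.65,"grip":5},{"slide":[16.5,41.6,0],"turn":-0.65,"grip":5},{"slide":[16.5,41.6,0],"turn":-0.65,"grip":5},{"slide":[16.5,41.6,0],"turn":-0.65,"grip":5},{"slide":[16.5,41.6,0],"turn":-0.65,"grip":5},{"slide":[16.5,41.6,0],"turn":-0.65,"grip":5},{"slide":[16.5,41.6,0],"turn":-0.65,"grip":5},{"slide":[16.5,41.6,0],"turn":-0.65,"grip":5},{"slide":[16.5,41.6,4],"turn":-0.65,"grip":5},{"slide":[16.5,41.6,4],"turn":-0.65,"grip":5},{"slide":[16.5,41.6,4],"turn":-0.65,"grip":5}]'
python3 - <<'E'
from h import *
im,d,P,s=wrist(); cv2.imwrite("pics/w4.png",im[:,:,::-1]); np.savez("w4.npz",im=im,P=P)
c=np.array([.488,-.187]); q=P.reshape(-1,3); q=q[np.isfinite(q[:,0])]
r=np.linalg.norm(q[:,:2]-c,axis=1)
for a,b,rr in((.1,.118,.06),(.065,.118,.06),(.015,.047,.08)):
    w=q[(q[:,2]>a)&(q[:,2]<b)&(r<rr)]; print(a,b,len(w),rect(w) if len(w) else 0)
im,d=ctrl.read_camera("scene");P=cloud("scene",d);cv2.imwrite("pics/s4.png",im[120:270,330:530,::-1].repeat(2,0).repeat(2,1))
cv2.imwrite("pics/c4.png",np.hstack([im[90:290,330:530],cv2.resize(ctrl.read_camera("top")[0][180:280,340:440],(200,200))])[:,:,::-1])
go(.488,-.187,.12,.152)
E
```

```text
time: 6.75
eef_pos: [0.4871, -0.1848, 0.1168]
tcp_rot: [0.997, 0.077, -0.002, -0.001]
contact_force: [-0.2, -0.4, -4.1]
opening: 0.641
finger_force: 66.5
0.1 0.118 3346 (array([ 501.3, -183.9]), array([33.1, 62.2]), 3.3)
0.065 0.118 5071 (array([ 503. , -183.5]), array([32.6, 63.3]), 6.9)
0.015 0.047 3242 (array([ 502.6, -185.9]), array([58.2, 86.6]), 4.9)
slide cm [-0.14 -0.   -0.  ] turn 0.001 now [ 0.4894 -0.1868  0.12  ] yaw 0.153 tilt [ 0.0026 -0.0015] q6 0.86 t 6.9
```

View pics/w4.png

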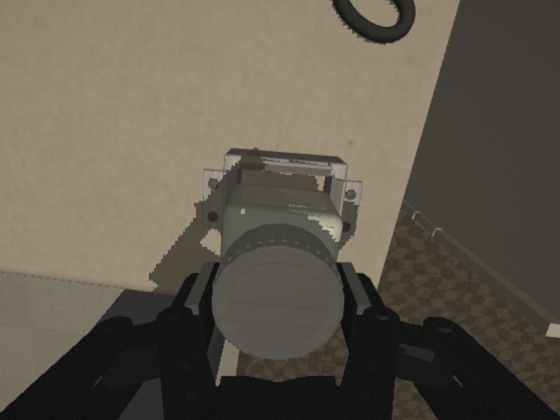

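View pics/c4.png

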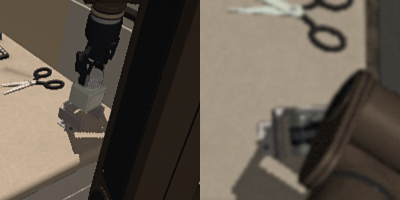

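The wrist view shows the jar square to the bay, with its body edges at columns 222–342 and the bracket walls at columns 225–347. The arm was still settling when the picture was taken, so I'll re-measure now.

```bash
python3 - <<'E'
from h import *
im,d,P,s=wrist(); np.savez("w5.npz",im=im,P=P)
q=P.reshape(-1,3); q=q[np.isfinite(q[:,0])]
A=np.radians(3.9); L=np.array([[np.cos(A),-np.sin(A)],[np.sin(A),np.cos(A)]])
t=q[:,:2]-np.array([.488,-.187]); t=t@L*1000; near=(abs(t)<70).all(1)
for n,a,b in(("jar",.095,.119),("jar",.08,.119),("br",.03,.048),("br",.036,.048)):
    k=near&(q[:,2]>a)&(q[:,2]<b); w=t[k]; print(n,len(w),"x99",np.percentile(w[:,0],[.3,99.7]).round(1),"y",np.percentile(w[:,1],[.3,99.7]).round(1),rect(q[k]))
    e=w[:,0]>20
    # edge angle of +x front: max x per y bin
    ys=np.arange(-25,26,5); m=[w[abs(w[:,1]-y)<2.5,0].max() for y in ys]; print(np.degrees(np.polyfit(ys,m,1)[0]).round(2),np.round(m,1))
    if n=="br":
      k2=w[(w[:,0]>-10)&(w[:,0]<25)];print("inner",k2[k2[:,1]<0,1].max().round(1),k2[k2[:,1]>0,1].min().round(1),k2[:,1].min(),k2[:,1].max())
go(.488,-.187,.12,.152)
E
```

```text
jar 3862 x99 [ 3.4 32.4] y [-30.8  30.8] (array([ 503.5, -186.1]), array([33.4, 62.2]), 2.5)
1.6 [31.3 31.5 31.6 32.  32.1 32.1 32.2 32.3 32.4 32.8 32.7]
jar 4596 x99 [ 3.7 32.5] y [-30.8  30.7] (array([ 503.7, -186.1]), array([33.4, 62.4]), 3.1)
1.43 [31.5 31.8 31.7 32.  32.1 32.2 32.2 32.3 32.7 32.8 32.7]
br 2751 x99 [-29.4  43.3] y [-42.1  43.4] (array([ 493.6, -186.6]), array([75.8, 86.5]), 4.6)
-0.18 [43.3 43.3 43.2 43.1 43.3 43.2 43.2 43.2 43.2 43.2 43.1]
inner -33.0 33.9 -42.17787213303725 43.27699461355107
br 1629 x99 [-30.6  42.2] y [-41.9  43. ] (array([ 505.8, -175.1]), array([ 60.6, 104.7]), 32.3)
-0.33 [42.1 42.3 42.4 42.2 42.2 42.  42.3 42.2 42.  42.  42. ]
inner -34.8 35.1 -42.17787213303725 43.27699461355107
slide cm [-0.13 -0.03  0.01] turn 0.001 now [ 0.4894 -0.1871  0.1201] yaw 0.153 tilt [ 0.0028 -0.0017] q6 0.86 t 6.95
```

```bash
python3 -m inch '[{"slide":[-0.08,-0.05,0],"turn":-0.03,"grip":5},{"slide":[-0.08,-0.05,1],"turn":-0.03,"grip":5},{"slide":[-0.08,-0.05,1.8],"turn":-0.03,"grip":5},{"slide":[-0.08,-0.05,2.3],"turn":-0.03,"grip":5},{"slide":[-0.08,-0.05,2.8],"turn":-0.03,"grip":5},{"slide":[-0.08,-0.05,3.3],"turn":-0.03,"grip":5},{"slide":[-0.08,-0.05,3.8],"turn":-0.03,"grip":5},{"slide":[-0.08,-0.05,4.3],"turn":-0.03,"grip":5},{"slide":[-0.08,-0.05,4.3],"turn":-0.03,"grip":5},{"slide":[-0.08,-0.05,4.3],"turn":-0.03,"grip":5}]'
python3 - <<'E'
from h import *
s=ctrl.get_state();print(s["wrist_torque"],s["contact_force"]);go(.488,-.187,.065,.152)
E
```

```text
time: 7.95
eef_pos: [0.4872, -0.1866, 0.0752]
tcp_rot: [0.996, 0.091, -0.0, -0.0]
contact_force: [0.2, -0.1, -3.7]
opening: 0.641
finger_force: 66.4
[-0.03567268  0.01583414  0.07193776] [ 0.18032413 -0.14900645 -3.73840411]
slide cm [0.07 0.06 1.02] turn 0.03 now [ 0.4872 -0.1866  0.0752] yaw 0.182 tilt [-0.0002  0.0002] q6 0.83 t 7.95
```

Free descent so far. I'll lower it the rest of the way.

```bash
python3 -m inch '[{"slide":[0,0,0.4],"turn":0,"grip":5},{"slide":[0,0,0.8],"turn":0,"grip":5},{"slide":[0,0,1.1],"turn":0,"grip":5},{"slide":[0,0,1.3],"turn":0,"grip":5},{"slide":[0,0,1.3],"turn":0,"grip":5},{"slide":[0,0,1.3],"turn":0,"grip":5}]'
python3 - <<'E'
from h import *
s=ctrl.get_state();print(s["wrist_torque"],s["contact_force"]);go(.488,-.187,.065,.152)
E
```

```text
time: 8.55
eef_pos: [0.488, -0.1868, 0.0652]
tcp_rot: [0.996, 0.091, -0.0, -0.0]
contact_force: [-5.9, 3.7, 10.7]
opening: 0.642
finger_force: 67.9
[ 0.55505608  0.90446821 -0.02802495] [-5.89066484  3.69611679 10.72191546]
slide cm [-0.    0.02  0.02] turn 0.03 now [ 0.488  -0.1868  0.0652] yaw 0.182 tilt [-0.0002  0.0002] q6 0.83 t 8.55
```

```bash
python3 -m inch '[{"slide":[0,0,0],"turn":0,"grip":8.5},{"slide":[0,0,0],"turn":0,"grip":8.5},{"slide":[0,0,0],"turn":0,"grip":8.5},{"slide":[0,0,0],"turn":0,"grip":8.5},{"slide":[0,0,0],"turn":0,"grip":8.5},{"slide":[0,0,0],"turn":0,"grip":8.5}]'
python3 - <<'E'
from h import *
im,d,P,s=wrist(); np.savez("w6.npz",im=im,P=P);cv2.imwrite("pics/w6.png",im[:,:,::-1])
q=P.reshape(-1,3); q=q[np.isfinite(q[:,0])]
A=np.radians(3.9); L=np.array([[np.cos(A),-np.sin(A)],[np.sin(A),np.cos(A)]])
t=q[:,:2]-np.array([.488,-.187]); t=t@L*1000; near=(abs(t)<50).all(1)
for n,a,b in(("body",.05,.0615),("cap",.088,.1),("br",.03,.045)):
    k=near&(q[:,2]>a)&(q[:,2]<b); 
    if n!="br":k&=(abs(t)<36).all(1)
    w=t[k]; print(n,len(w),np.percentile(q[k,2],[5,50,95]).round(4),"x",np.percentile(w[:,0],[.3,99.7]).round(1),"y",np.percentile(w[:,1],[.3,99.7]).round(1),rect(q[k]))
go(.488,-.187,.065,.152)
E
```

```text
time: 9.15
eef_pos: [0.4872, -0.1866, 0.0622]
tcp_rot: [0.996, 0.091, -0.0, -0.0]
contact_force: [0.1, -0.2, -0.1]
opening: 0.997
finger_force: 0.0
body 3405 [0.0521 0.0569 0.0586] x [ 0.6 29.9] y [-29.8  31.6] (array([ 502. , -185.2]), array([32.4, 62.4]), 5.3)
cap 13131 [0.0915 0.093  0.0939] x [-26.9  27.3] y [-25.6  28. ] (array([ 488.2, -186.1]), array([56.6, 55.8]), 18.9)
br 7233 [0.0324 0.0382 0.0426] x [-31.5  43.3] y [-41.9  43.4] (array([ 493.5, -186.4]), array([76.5, 87. ]), 4.9)
slide cm [ 0.07  0.06 -0.28] turn 0.03 now [ 0.4872 -0.1866  0.0622] yaw 0.182 tilt [-0.0002  0.0001] q6 0.83 t 9.2
```

View pics/w6.png

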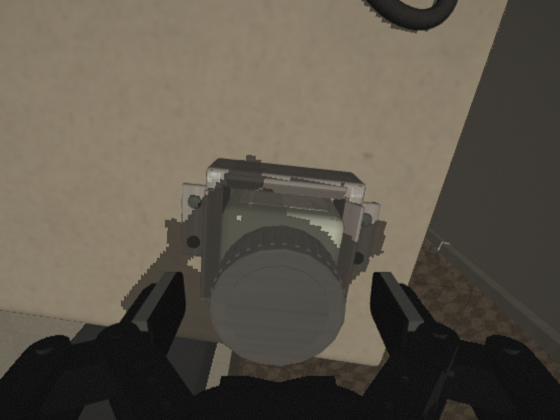

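The jar stands fully down in the bay: body top at 58 mm, cap top at 92–93 mm, walls around it. I'll regrip harder and start the twist.

```bash
python3 -m inch '[{"slide":[0.07,0.05,0],"turn":0,"grip":5},{"slide":[0.07,0.05,0],"turn":0,"grip":5},{"slide":[0.07,0.05,0],"turn":0,"grip":5},{"slide":[0.07,0.05,0],"turn":0,"grip":5},{"slide":[0.07,0.05,0],"turn":0,"grip":5},{"slide":[0.07,0.05,0],"turn":0,"grip":5},{"slide":[0.07,0.05,0],"turn":0,"grip":5},{"slide":[0.07,0.05,0],"turn":-0.1,"grip":5},{"slide":[0.07,0.05,0],"turn":-0.2,"grip":5},{"slide":[0.07,0.05,0],"turn":-0.3,"grip":5},{"slide":[0.07,0.05,0],"turn":-0.4,"grip":5},{"slide":[0.07,0.05,0],"turn":-0.5,"grip":5},{"slide":[0.07,0.05,0],"turn":-0.5,"grip":5}]' 110
python3 - <<'E'
from h import *
s=ctrl.get_state();print(s["wrist_torque"],s["contact_force"]);go(.488,-.187,.065,.182)
E
```

```text
time: 10.5
eef_pos: [0.4888, -0.1874, 0.0632]
tcp_rot: [0.942, 0.335, 0.001, 0.001]
contact_force: [-0.6, 0.8, 4.7]
opening: 0.628
finger_force: 114.7
[0.06151623 0.06575715 0.10706578] [-0.56545777  0.84100727  4.74085957]
slide cm [-0.03 -0.08 -0.18] turn 0.5 now [ 0.4888 -0.1874  0.0632] yaw 0.682 tilt [ 0.0017 -0.0013] q6 0.33 t 10.5
```

```bash
python3 -m inch '[{"slide":[0,0,0],"turn":-0.1,"grip":5},{"slide":[0,0,0],"turn":-0.2,"grip":5},{"slide":[0,0,0],"turn":-0.3,"grip":5}]'
python3 - <<'E'
from h import *
s=ctrl.get_state();print(s["wrist_torque"],s["contact_force"])
im,d,P,s=wrist(); s=ctrl.get_state(); print(s["wrist_torque"])
im,d,P,s=wrist();cv2.imwrite("pics/w7.png",im[:,:,::-1])
q=P.reshape(-1,3); q=q[np.isfinite(q[:,0])]
A=np.radians(3.9); L=np.array([[np.cos(A),-np.sin(A)],[np.sin(A),np.cos(A)]])
t=q[:,:2]-np.array([.488,-.187]); t=t@L*1000
k=(q[:,2]>.05)&(q[:,2]<.0615)&(abs(t)<40).all(1); print(k.sum(),rect(q[k]))
go(.488,-.187,.065,.182)
E
```

```text
time: 10.8
eef_pos: [0.489, -0.1874, 0.0633]
tcp_rot: [0.882, 0.472, 0.001, 0.001]
contact_force: [0.0, 1.0, 5.7]
opening: 0.627
finger_force: 114.6
[ 0.15688382 -0.00269249 -0.10313513] [0.04052022 0.98219556 5.73870522]
[ 0.09227959 -0.01064774  0.0829501 ]
3381 (array([ 497.3, -168.8]), array([40. , 79.8]), 58.6)
slide cm [-0.01 -0.12 -0.17] turn 0.799 now [ 0.489  -0.1875  0.0634] yaw 0.981 tilt [ 0.0023 -0.0015] q6 0.03 t 10.9
```

View pics/w7.png

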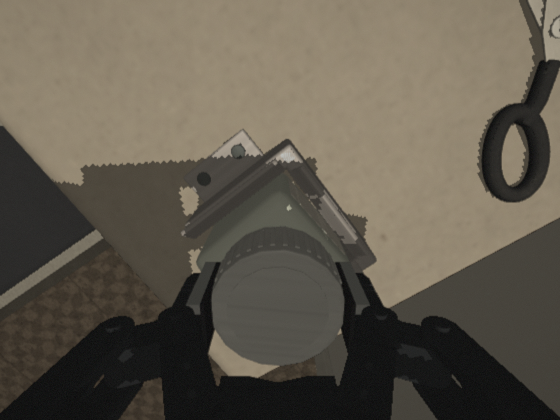

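The jar body stays square in the bracket, with its corner at (290,145) aligned to the walls. The cap's brushed lines stay horizontal in the wrist view, so the cap turns with the hand. I'll continue to about 126°.

```bash
python3 -m inch '[{"slide":[0,0,0],"turn":-0.1,"grip":5},{"slide":[0,0,0],"turn":-0.2,"grip":5},{"slide":[0,0,0],"turn":-0.3,"grip":5},{"slide":[0,0,0],"turn":-0.4,"grip":5},{"slide":[0,0,0],"turn":-0.5,"grip":5},{"slide":[0,0,0],"turn":-0.6,"grip":5},{"slide":[0,0,0],"turn":-0.7,"grip":5}]'
python3 -c "
from h import *
s=ctrl.get_state();print(s['wrist_torque'],s['contact_force']);go(.488,-.187,.065,.182)"
python3 -m inch '[{"slide":[0,0,0],"turn":-0.1,"grip":5},{"slide":[0,0,0],"turn":-0.2,"grip":5},{"slide":[0,0,0],"turn":-0.3,"grip":5},{"slide":[0,0,0],"turn":-0.4,"grip":5},{"slide":[0,0,0],"turn":-0.5,"grip":5},{"slide":[0,0,0],"turn":-0.6,"grip":5},{"slide":[0,0,0],"turn":-0.7,"grip":5},{"slide":[0,0,0],"turn":-0.75,"grip":5},{"slide":[0,0,0],"turn":-0.75,"grip":5},{"slide":[0,0,0],"turn":-0.75,"grip":5}]'
python3 -c "
from h import *
s=ctrl.get_state();print(s['wrist_torque'],s['contact_force']);go(.488,-.187,.065,.182)"
```

```text
time: 11.6
eef_pos: [0.4894, -0.1874, 0.0636]
tcp_rot: [0.666, 0.746, 0.001, 0.002]
contact_force: [0.6, 2.2, 6.6]
opening: 0.626
finger_force: 114.7
[ 0.24114148 -0.03102208 -0.03962367] [0.5609312  2.21214917 6.60984406]
slide cm [ 0.06 -0.13 -0.14] turn 1.501 now [ 0.4894 -0.1874  0.0636] yaw 1.683 tilt [ 0.0031 -0.0012] q6 -0.67 t 11.6
time: 12.6
eef_pos: [0.4889, -0.1868, 0.0636]
tcp_rot: [0.349, 0.937, 0.0, 0.001]
contact_force: [-0.6, 4.3, 8.1]
opening: 0.634
finger_force: 115.0
[ 0.50954324  0.15294219 -0.02526627] [-0.59587232  4.33088236  8.14696005]
slide cm [ 0.06 -0.07 -0.14] turn 2.247 now [ 0.4889 -0.1868  0.0636] yaw 2.429 tilt [0.0016 0.0002] q6 -1.42 t 12.6
```

```bash
python3 - <<'E'
from h import *
im,d,P,s=wrist();cv2.imwrite("pics/w8.png",im[:,:,::-1]);np.savez("w8.npz",im=im,P=P)
q=P.reshape(-1,3); q=q[np.isfinite(q[:,0])]
A=np.radians(3.9); L=np.array([[np.cos(A),-np.sin(A)],[np.sin(A),np.cos(A)]])
t=q[:,:2]-np.array([.488,-.187]); t=t@L*1000
k=(q[:,2]>.085)&(q[:,2]<.105)&(abs(t)<24).all(1); print(np.percentile(q[k,2],[5,25,50,75,95]).round(4))
# cap appearance relative to hand, before (w6 before grip) and now
for f in("w6","w8"):
    z=np.load(f+".npz"); k=z["P"]; im=z["im"]
    print(f, np.nanmedian(k[290:320,255:300,2]), im[290:320,255:300].mean((0,1)))
go(.488,-.187,.065,.182)
a=np.load("w6.npz")["im"][230:380,190:370];b=im[230:380,190:370]
cv2.imwrite("pics/cmp.png",cv2.resize(cv2.convertScaleAbs(np.hstack([a,b])[:,:,::-1],alpha=2),None,fx=2,fy=2))
E
```

```text
[0.0924 0.0932 0.0937 0.0941 0.0951]
w6 0.09322718578062415 [78.69777778 76.66888889 70.28888889]
w8 0.09382113644520997 [90.22740741 87.89851852 80.65407407]
slide cm [ 0.05 -0.07 -0.14] turn 2.247 now [ 0.4889 -0.1868  0.0636] yaw 2.429 tilt [0.0015 0.0002] q6 -1.42 t 12.65
```

View pics/cmp.png

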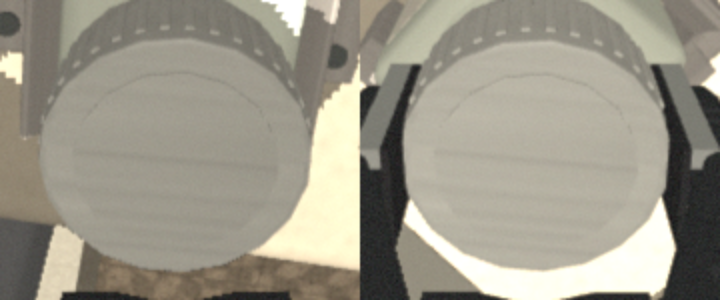

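Both crops show the brush lines at the same angle in the hand frame, so the cap turned fully with the gripper: 129° less a few degrees of jar play. I'll lift slowly and check.

```bash
python3 -m inch '[{"slide":[0,0,-0.2],"turn":0,"grip":5},{"slide":[0,0,-0.4],"turn":0,"grip":5},{"slide":[0,0,-0.6],"turn":0,"grip":5},{"slide":[0,0,-0.8],"turn":0,"grip":5},{"slide":[0,0,-1],"turn":0,"grip":5},{"slide":[0,0,-1],"turn":0,"grip":5}]'
python3 - <<'E'
from h import *
s=ctrl.get_state();print(s["wrist_torque"],s["contact_force"]);
im,d,P,s=wrist();np.savez("w9.npz",im=im,P=P)
q=P.reshape(-1,3); q=q[np.isfinite(q[:,0])]
A=np.radians(3.9); L=np.array([[np.cos(A),-np.sin(A)],[np.sin(A),np.cos(A)]])
t=q[:,:2]-np.array([.488,-.187]); t=t@L*1000
h=np.histogram(q[(abs(t)<30).all(1),2]*1000,np.arange(40,112,3));print(list(zip(h[1],h[0])))
h=np.histogram(np.load("w8.npz")["P"][...,2][np.isfinite(P[...,2])&(abs((P[...,:2]-np.array([.488,-.187])))<.03).all(-1)]*1000,np.arange(40,112,3));print(h[0])
go(.488,-.187,.11,.182)
E
```

```text
time: 13.25
eef_pos: [0.488, -0.187, 0.0724]
tcp_rot: [0.348, 0.938, -0.0, -0.0]
contact_force: [-0.2, -0.2, -0.2]
opening: 0.629
finger_force: 115.2
[ 0.06643966 -0.00414129  0.00217472] [-0.17024566 -0.1939056  -0.21104913]
[(np.int64(40), np.int64(20)), (np.int64(43), np.int64(31)), (np.int64(46), np.int64(24)), (np.int64(49), np.int64(35)), (np.int64(52), np.int64(189)), (np.int64(55), np.int64(1856)), (np.int64(58), np.int64(1281)), (np.int64(61), np.int64(72)), (np.int64(64), np.int64(0)), (np.int64(67), np.int64(0)), (np.int64(70), np.int64(0)), (np.int64(73), np.int64(1)), (np.int64(76), np.int64(143)), (np.int64(79), np.int64(217)), (np.int64(82), np.int64(309)), (np.int64(85), np.int64(353)), (np.int64(88), np.int64(374)), (np.int64(91), np.int64(406)), (np.int64(94), np.int64(468)), (np.int64(97), np.int64(602)), (np.int64(100), np.int64(10778)), (np.int64(103), np.int64(2093)), (np.int64(106), np.int64(284))]
[  44   61   66   96  327 1756  999    1    2  125  202  326  377  391
  426  467  648 9332 3538  307  312  705  115]
slide cm [-0.01  0.   -3.77] turn 2.25 now [ 0.4879 -0.187   0.0723] yaw 2.432 tilt [-0.0002  0.    ] q6 -1.42 t 13.3
```

The cap is free: it carries no load, the body is still at 58 mm, and the cap rose 9 mm. Next I'll raise it to about 2 cm clear.

```bash
python3 -m inch '[{"slide":[0,0,-0.4],"turn":0,"grip":5},{"slide":[0,0,-0.9],"turn":0,"grip":5},{"slide":[0,0,-1.4],"turn":0,"grip":5},{"slide":[0,0,-1.9],"turn":0,"grip":5},{"slide":[0,0,-2.4],"turn":0,"grip":5},{"slide":[0,0,-2.9],"turn":0,"grip":5},{"slide":[0,0,-3.3],"turn":0,"grip":5},{"slide":[0,0,-3.6],"turn":0,"grip":5},{"slide":[0,0,-3.6],"turn":0,"grip":5},{"slide":[0,0,-3.6],"turn":0,"grip":5},{"slide":[0,0,-3.6],"turn":0,"grip":5}]'
python3 - <<'E'
from h import *
im,d,P,s=wrist()
q=P.reshape(-1,3); q=q[np.isfinite(q[:,0])]
A=np.radians(3.9); L=np.array([[np.cos(A),-np.sin(A)],[np.sin(A),np.cos(A)]])
t=q[:,:2]-np.array([.488,-.187]); t=t@L*1000
print("captop",np.median(q[(q[:,2]>.12)&(abs(t)<20).all(1),2]))
im2=ctrl.read_camera("scene")[0][100:280,320:480]
cv2.imwrite("pics/fin.png",np.hstack([cv2.resize(im2,(373,420),interpolation=1),im[:,70:490]])[:,:,::-1])
go(.488,-.187,.11,.182)
E
```

```text
time: 14.4
eef_pos: [0.4878, -0.1868, 0.108]
tcp_rot: [0.347, 0.938, 0.0, -0.0]
contact_force: [-0.4, 0.3, -0.4]
opening: 0.63
finger_force: 115.2
captop 0.13859258165853394
slide cm [-0.02 -0.   -0.2 ] turn 2.25 now [ 0.4879 -0.1868  0.108 ] yaw 2.432 tilt [-0.0005  0.0004] q6 -1.42 t 14.5
```

View pics/fin.png

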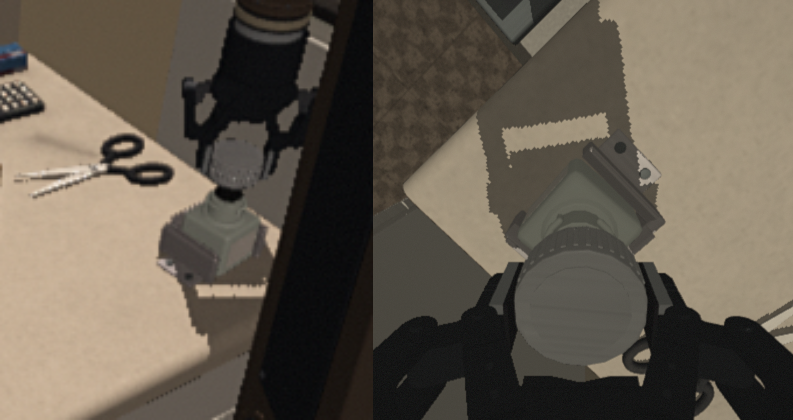

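The left part of the picture shows the cap held level at (238,160) above the open neck at (230,197), with the jar in the bracket. The right part shows the body still square in the bay. The rim is about 22 mm above the mouth.

```bash
python3 -c "
from plant import ctrl
print(ctrl.sign_off())"
```

```text
the job is handed in; nothing more can be done
None
```

The jar stands fully down and braced in the bracket, and its cap is off, held level in the gripper about 22 mm above the mouth; the job was handed in at about 14.5 s of the 56 s allowed, with the bystanders not touched.

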